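# Wind the extractor timer, then hold the bath gate ajar

### The job

Wind the extractor timer's key clockwise until it is fully wound, in several part turns. Then lift the sagging bolt on top of the etching-bath gate so that its nose clears the keeper's bent lip, draw it fully back while it is lifted, and pull the gate ajar towards you by about a hand's breadth (some 9 cm at its free edge), never letting it swing wide. Finish while holding it there against its closing spring, with the bolt still drawn, and leave everything else on the table where it stands.

Things in the scene. Friction and masses are not known exactly. Their poses are not given: they have to be found in the camera images.
- key_grip (a point): middle of the flat wing of the timer's key, the height to grip. The wing stands upright on a vertical axis through this point: 46 mm long along the point's x, 9 mm thick along its y, 32 mm tall (16 mm up and down from here); it turns with the key. It stands on a fixed grey 90 x 90 x 55 mm timer box (top 30 mm below this point), left or right of the pen.
- key (a joint): winding angle of the key, rad: grows clockwise seen from above, from 0 (run down) to a hard stop at 3.0 (fully wound). Starts at 0 to 0.8, so it takes two or three part turns with fresh grasps. Drag keeps it where it is left; turning takes up to 0.1 N m.
- bath_pen: the fixed plywood pen round the etching bath, origin on the table under the middle of its gate. Its x points into the pen (away from the robot), y along the gate to the hinge post (the robot's left), z up. Posts and gate top are 130 mm high; the pen is 0.37 m wide and reaches from x = -0.015 to 0.315, with a 160 mm high extractor at the back.
- gate_hinge (a point): point on the gate's vertical hinge axis, 130 mm above the table, 155 mm along the pen's +y from its origin.
- gate_swing (a joint): gate swing, rad: 0 shut, grows as the free edge (pen's -y side, 269 mm from the hinge) comes out towards the robot (clockwise from above), up to 1.2. A closing spring acts always: 0.3 N m shut, plus 0.5 N m per rad; let go, the gate falls shut. 0.2 rad opens 54 mm at the free edge, 0.35 rad 94 mm, 0.5 rad 130 mm.
- gate: the wooden gate with the bolt it carries: 269 mm wide, 22 mm thick, 12 to 130 mm above the table; origin on the hinge axis at table height, y from free edge to hinge. On its top edge stand two steel guides for the bolt, 25 mm deep, 12 mm wide, tops 179 mm above the table, 248 and 95 mm from the hinge.
- bolt_knob (a point): grip point on the bolt's knob, an upright round steel post of 16 mm diameter, 19 mm below its top and 47 mm above the axis of the level 12 mm bar, which runs along the gate's top edge through the two guides. Shot and sagged, the point is 197 mm above the table and 215 mm from the hinge. It moves with the bolt.
- bolt (a joint): how far the bolt is drawn, m, towards the hinge (pen +y): starts at 0 to 0.005 (shot), stop at 0.045 (fully drawn), about 1.2 N of drag. Its turned-down nose catches on the keeper's bent lip at about 0.008 unless the bolt is lifted 9 mm or more; the nose is past the lip from 0.024, the bar out of the keeper (which keeps the gate shut) from 0.030.
- bolt_lift (a joint): how far the bolt is lifted in its tall guides, m: 0 sagged at rest, stop at 0.018. It takes 3 to 5 N to lift and drops back when let go.
- stock_tin: a 72 mm wide, 75 mm tall metal tin, loose bystander; origin at its underside (under the middle)
- wax_tin: a flat white tin, 60 mm wide, 22 mm tall, loose bystander, next to the timer on its -x side; origin at its underside (under the middle)
- brayer: a rubber ink roller with wooden handle, about 150 mm long, 100 mm wide, 41 mm tall; bystander; origin at its underside (under the middle)
- ink_jar: a glass jar, 60 mm wide, 80 mm tall, beside the pen on its +y side, bystander; origin at its underside (under the middle)
- rinse_cup: a white cup, 70 mm wide, 80 mm tall, bystander; origin at its underside (under the middle)
- zinc_plate: a dark metal plate 100 x 80 x 5 mm lying flat beside the pen on its -y side, bystander; origin at its underside (under the middle)
Things that resemble listed ones, but are neither listed nor needed, are in the scene too. What is shaped like the part that bears key_grip but turquoise is not meant.

How it is judged:
By the outcome, as a careful person would: the job done as asked, in the order asked, and still so for the second after the job is handed in, while the arm keeps its last pose, push and grip.
It also fails if it takes over 72 s, if anything falls off the work surface, if the arm or the gripper's body presses on something with over 40 N, if the wrist force passes 120 N, or if a joint passes its speed limit or range.

### The arm

A 6-joint arm with a two-finger parallel gripper is mounted at the origin on the work surface. World frame = base frame: x ahead of the robot, y to its left, z up, the work surface at z = 0. Lengths are in m, angles in rad, forces in N, time in s.
With the tool pointing down it reaches from about 0.375 to 0.975 m from the base axis. Payload 3.8 kg.
Tool frame: the origin (TCP) lies at the very end of the fingers, on their centre line; the grasp point (between the pads) lies 19 mm behind it; z points along the fingers, y is the line along which they close (so a half turn about z gives the same grasp; the last joint's range is limited). The gripper opens to 85 mm and grips with 20 to 120 N. Pads are 22 mm wide; open, the fingers measure 114 mm over their backs; the gripper's body (76 mm by 85 mm) begins 54 mm behind the grasp point. The pads swing forward as they close: fully open they stand 13 mm farther back than shut.
Start: joints at [-1.317, 0.264, 1.604, -0, 1.274, -0.037], TCP at [0.194, -0.647, 0.231] pointing down, gripper open.
Joint ranges: [-2.63, 2.63], [-0.94, 2.18], [0.31, 2.57], [-1.31, 4.45], [0, 2.66], [-2.55, 2.55]. Speed limits (rad/s): [2.57, 2.57, 3.14, 3.14, 3.14, 3.14].

### API

Orientations are given as a rotation vector (axis times angle).
In Python, from workcell import read_state, read_camera, calibration, finish_job gives the robot as it stands.
- The arm moves only by the tool step_arm, never from a script. Its argument "commands" is a list of rows, each an object of numbers: "fingers": the gripper's target within -1 to 1 (shut at 1, half-way at 0, fully open at -1); "dx", "dy", "dz": the shift along the tool's x, y, z in m; "roll": the turn about the tool's z in degrees. In form: [{"fingers": .., "dx": .., "dy": .., "dz": .., "roll": ..}, ...]. A call has 1 to 8 rows; each row is the pose to reach, as a shift and turn from the pose commanded when the call began, along the tool's axes at that moment; what a row does not reach only later rows make up. A row lasts 1/8 s, in which the tool goes at most 62.5 mm and 10.7 degrees, less where a joint would pass 70% of its speed; a pose out of reach is approached as far as the arm can. A call with a gripper value outside its range is refused whole. The fingers move at their own pace and stop on an object; "squeeze" is the grip in N (left out, the last holds). Time passes only in rows, so rows that repeat a pose let the fingers close. It gives the time, the measured TCP pose, the force, the opening and the grip force at its end, in the units of the state.
- read_state(): the state, without advancing time (a new reading comes with each control period).
- read_camera(name): name is "side" or "top" or "wrist"; returns (picture, depth): 480x640x3 uint8, blue, green, red; 480x640 float32, m along the optical axis (not along the pixel's ray), 0 where there is no reading.
- calibration(name): a dict with "intrinsics" (3x3 intrinsics, pixels), "world_to_cam" (4x4, takes a point from world to camera coordinates). Camera axes: x right, y up, looking along -z (the intrinsics and any distortion apply to the point x, -y, -z); pixel columns grow to the right and rows downward; lengths in m; the calibration is good to about 2 mm. The wrist camera is an equidistant fisheye: a pixel r from the principal point sees the ray r / f radians off the axis. A picture is of the moment at which its call begins: read the wrist's pose just before it. calibration takes no time and is no camera call; for the wrist camera it gives the pose at the moment of the call.
- finish_job(): hands the job in; it is judged then, once.
The state is a dict: "time": time; "q": joint angles; "joint_vel": joint speeds; "joint_torque": joint torques, N m; "tool_pos": TCP position; "tcp_rot": TCP orientation; "wrist_force": force on the tool from outside, world axes, zero at the start; "torque": the same for the moment, N m; "width": opening from 0.0 (shut) to 1.0 (fully open); "grip_force": force on a finger pad.
Only numpy, scipy, OpenCV 4.12 (cv2) and the standard library are available. Lean on these libraries where they do the work, as an engineer would, in place of code of your own. Each camera call takes 0.05 s, during which the arm holds its last target. There are 200 camera calls.

## Working session

There is one attempt and no reset: what is moved stays moved. The work goes in short steps, Python scripts to look and compute and a tool call to move; the robot and the scene stay as the last step left them, time stands still between calls to the robot, and variables do not carry over. Pictures are saved under pics/ and viewed, at most 10 in all, crops included, and the job is handed in when it is done.

Besides the shell and the picture viewer there is one more tool, called after "Request:" as name([rows], argument=value, ...), one row to a line, values as JSON. step_arm: Moves the arm, as the interface text tells. Its arguments: {"type":"object","properties":{"commands":{"type":"array","items":{"type":"object","properties":{"fingers":{"type":"number"},"dx":{"type":"number"},"dy":{"type":"number"},"dz":{"type":"number"},"roll":{"type":"number"}}}},"squeeze":{"type":"number"}},"required":["commands"]}

```bash
mkdir -p pics; cat > h.py <<'E'
import numpy as np, cv2
from workcell import read_state, read_camera, calibration, finish_job
def world(cal,u,v,d):
    K=np.array(cal["intrinsics"]);T=np.linalg.inv(np.array(cal["world_to_cam"]))
    u,v,d=map(lambda a:np.asarray(a,float),(u,v,d))
    p=np.stack([(u-K[0,2])/K[0,0]*d,-(v-K[1,2])/K[1,1]*d,-d,np.ones_like(d)],-1)
    return (p@T.T)[...,:3]
def cloud(name):
    cal=calibration(name);im,d=read_camera(name)
    v,u=np.mgrid[:480,:640]
    return im,d,world(cal,u,v,d)
def ray(cal,u,v):
    T=np.linalg.inv(np.array(cal["world_to_cam"]));K=np.array(cal["intrinsics"])
    r=np.array([(u-K[0,2])/K[0,0],-(v-K[1,2])/K[1,1],-1.]);return T[:3,3],T[:3,:3]@r
def on_z(cal,u,v,z):
    o,r=ray(cal,u,v);return o+r*(z-o[2])/r[2]
E
python3 - <<'E'
from h import *
for n in("top","side"):
    im,d,P=cloud(n);cv2.imwrite(f"pics/{n}.png",im);np.savez(f"{n}.npz",im=im,d=d,P=P)
    c=calibration(n);print(n,{k:np.round(v,3).tolist() if k!="x" else 0 for k,v in c.items() if not isinstance(v,str)})
print(read_state())
E
```

```text
top {'intrinsics': [[619.789, 0.0, 332.46], [0.0, 619.789, 240.492], [0.0, 0.0, 1.0]], 'world_to_cam': [[-0.025, -1.0, 0.004, -0.005], [0.997, -0.025, 0.069, -0.532], [-0.069, 0.005, 0.998, -1.705], [0.0, 0.0, 0.0, 1.0]]}
side {'intrinsics': [[555.58, 0.0, 325.748], [0.0, 555.58, 252.792], [0.0, 0.0, 1.0]], 'world_to_cam': [[-0.871, -0.491, -0.017, 0.457], [0.309, -0.573, 0.759, -0.262], [-0.382, 0.656, 0.651, -1.302], [0.0, 0.0, 0.0, 1.0]]}
{'time': 0.1, 'q': array([-1.31688281e+00,  2.64737614e-01,  1.60522797e+00,  1.80531856e-05,
        1.27373085e+00, -3.69168385e-02]), 'joint_vel': array([-0.00046692, -0.001028  , -0.00212113, -0.00112961, -0.00077339,
        0.00035075]), 'joint_torque': array([-7.37548680e-05, -5.16706645e+01, -3.68588984e+01,  6.94700429e-05,
        6.31670919e-03, -3.52664142e-05]), 'tool_pos': array([ 0.19338051, -0.64601132,  0.23005136]), 'tcp_rot': array([-3.10636576e+00, -4.54915385e-01,  3.30672362e-04]), 'wrist_force': array([ 0.63628473,  0.75435077, -0.02181629]), 'torque': array([-0.02125656, -0.00684406, -0.00742078]), 'grip_force': 0.0, 'width': 1.0029540926482512}
```

View pics/top.png

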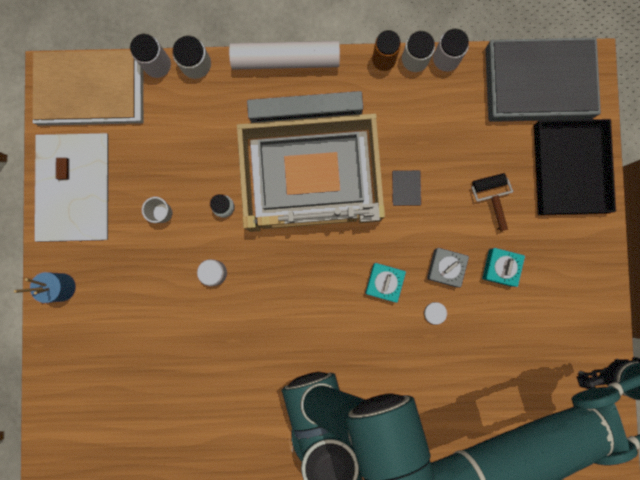

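View pics/side.png

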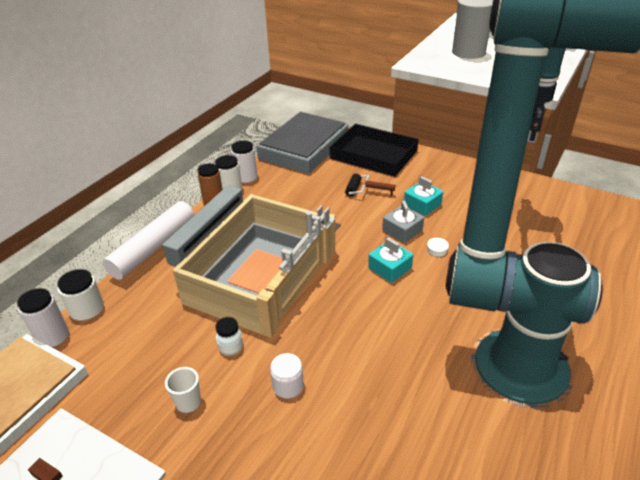

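The top view shows three timers: grey at (449,267), and turquoise at (386,283) and (505,267). The description calls for the grey one, with the wax tin at (435,313). The gate is at the near side of the pen, (250–383, 215), with its bolt at about (345,212). I'll check this in a close crop.

```bash
python3 - <<'E'
from h import *
t=np.load("top.npz");s=np.load("side.npz")
R=lambda a,w,h:cv2.resize(a,(w,h),interpolation=cv2.INTER_CUBIC)
a=R(t["im"][245:290,425:475],400,300) if 0 else R(t["im"][240:300,415:495],400,300)
b=R(s["im"][195:255,370:450],400,300)
c=R(t["im"][190:240,310:390],400,300)
d=R(s["im"][200:290,245:345],400,300)
cv2.imwrite("pics/crop.png",np.vstack([np.hstack([a,b]),np.hstack([c,d])]))
# heights
P=t["P"];
for nm,(r0,r1,c0,c1),lo,hi in [("box",(245,290,425,472),.045,.06),("wing",(245,290,425,472),.075,.12),("gatebar",(195,230,270,390),.14,.19),("knob",(190,230,300,390),.19,.24),("posts",(195,235,235,390),.12,.136)]:
    p=P[r0:r1,c0:c1];m=(p[...,2]>lo)&(p[...,2]<hi);v,u=np.nonzero(m);q=p[m]
    print(nm,len(q));
    if len(q):print(q.mean(0).round(4),q.min(0).round(4),q.max(0).round(4),cv2.minAreaRect(q[:,:2].astype(np.float32)*1000))
P=s["P"]
for nm,(r0,r1,c0,c1),lo,hi in [("wing",(195,240,380,430),.062,.12),("box",(195,240,380,430),.045,.06),("knob",(200,300,270,345),.185,.24)]:
    p=P[r0:r1,c0:c1];m=(p[...,2]>lo)&(p[...,2]<hi);q=p[m]
    print("side",nm,len(q));
    if len(q):print(q.mean(0).round(4),q.min(0).round(4),q.max(0).round(4),cv2.minAreaRect(q[:,:2].astype(np.float32)*1000))
E
```

```text
box 885
[ 0.4489 -0.3313  0.054 ] [ 0.3946 -0.3869  0.0451] [ 0.5022 -0.2785  0.0599] ((449.561279296875, -332.8023986816406), (91.62679290771484, 90.38993835449219), 73.53971862792969)
wing 77
[ 0.4488 -0.3312  0.0967] [ 0.4329 -0.3511  0.0754] [ 0.4642 -0.3136  0.1094] ((448.9511413574219, -332.1292419433594), (9.684048652648926, 45.341697692871094), 37.44191360473633)
gatebar 567
[ 0.5908 -0.012   0.1602] [ 0.5732 -0.1249  0.1402] [0.6098 0.1208 0.1882] ((591.3129272460938, -1.8863677978515625), (33.096527099609375, 245.78440856933594), 1.0335707664489746)
knob 36
[ 0.5917 -0.0315  0.2138] [ 0.5847 -0.0381  0.2026] [ 0.5988 -0.0255  0.2197] ((591.801513671875, -31.844778060913086), (12.472314834594727, 14.120734214782715), 88.67279052734375)
posts 896
[0.5901 0.0401 0.1294] [ 0.5649 -0.1543  0.12  ] [0.6504 0.2164 0.136 ] ((613.4581298828125, 30.875167846679688), (85.83645629882812, 369.0503845214844), 1.9052774906158447)
side wing 117
[ 0.4425 -0.3045  0.0896] [ 0.4135 -0.3519  0.0623] [ 0.4722 -0.1597  0.1067] ((432.5627136230469, -259.09832763671875), (44.70524978637695, 195.9907989501953), 14.677748680114746)
side box 674
[ 0.4421 -0.3482  0.0543] [ 0.3925 -0.476   0.045 ] [ 0.4996 -0.2771  0.06  ] ((440.724853515625, -379.10504150390625), (197.12095642089844, 102.9365234375), 83.30754852294922)
side knob 77
[ 0.5881 -0.0291  0.2048] [ 0.5822 -0.0407  0.1865] [ 0.5984 -0.0214  0.2197] ((590.3563232421875, -31.501832962036133), (16.291004180908203, 17.87921905517578), 64.06542205810547)
```

View pics/crop.png

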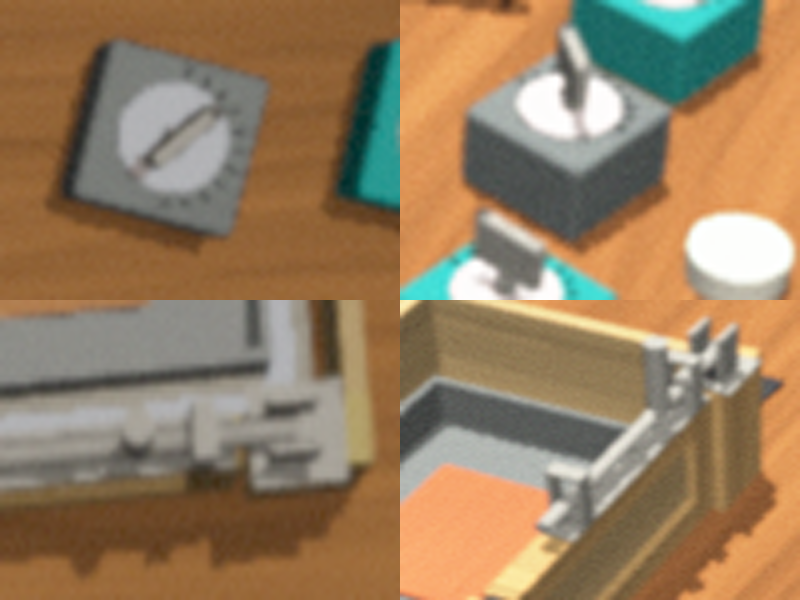

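The crop confirms it: the grey box carries a wing with its long axis at about -53°, and the knob stands right beside the guide on the keeper side. Measured positions:
- **Wing:** (0.449, -0.332), top about 0.101.
- **Knob:** (0.592, -0.032), top about 0.216.

Both agree with the text.

Request:
step_arm([
  {"fingers": -1, "dx": 0.042, "dy": -0.029, "dz": 0, "roll": -10},
  {"dx": 0.084, "dy": -0.057, "dz": 0, "roll": -20},
  {"dx": 0.125, "dy": -0.086, "dz": 0, "roll": -30},
  {"dx": 0.167, "dy": -0.114, "dz": 0, "roll": -40},
  {"dx": 0.209, "dy": -0.143, "dz": 0, "roll": -50},
  {"dx": 0.25, "dy": -0.171, "dz": 0, "roll": -60},
  {"dx": 0.292, "dy": -0.2, "dz": 0, "roll": -70},
  {"dx": 0.334, "dy": -0.228, "dz": 0, "roll": -80},
])

```text
invalid input
```

Request:
step_arm([
  {"fingers": -1, "dx": 0, "dy": 0, "dz": 0.02, "roll": -10},
  {"dx": 0, "dy": 0, "dz": 0.04, "roll": -20},
  {"dx": 0, "dy": 0, "dz": 0.06, "roll": -30},
  {"dx": 0, "dy": 0, "dz": 0.08, "roll": -30.7},
  {"dx": 0, "dy": 0, "dz": 0.08, "roll": -30.7},
])

```text
invalid input
```

```bash
cat >> h.py <<'E'
from scipy.spatial.transform import Rotation as Ro
def st():
    s=read_state();M=Ro.from_rotvec(s["tcp_rot"]).as_matrix()
    print("t",s["time"],"pos",s["tool_pos"].round(4),"yhead",np.degrees(np.arctan2(M[1,1],M[0,1])).round(2),"z",M[:,2].round(3),"q6",np.degrees(s["q"][5]).round(1),"F",s["wrist_force"].round(2),"M",s["torque"].round(3),"w",round(s["width"],3),"g",round(s["grip_force"],1))
    return s,M
def goto(p):
    s,M=st();print("tool shift",(M.T@(np.array(p)-s["tool_pos"])).round(4))
E
python3 -c "
from h import *
im,d=read_camera('wrist');cv2.imwrite('pics/w1.png',im)
goto([.449,-.332,.068])"
```

```text
t 0.15 pos [ 0.1934 -0.6461  0.2302] yhead -73.34 z [-0.     0.002 -1.   ] q6 -2.1 F [-0.01  0.47  0.28] M [-0.044  0.007 -0.014] w 1.0 g 0.0
tool shift [ 0.3349 -0.2273  0.1627]
```

View pics/w1.png

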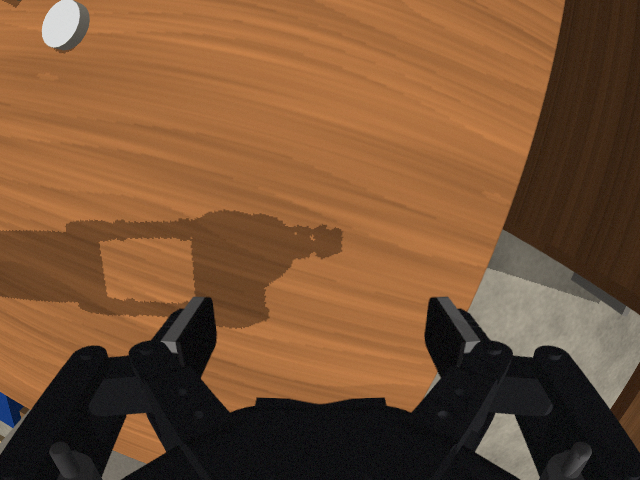

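The picture was still at the start pose, showing bare table, because both moves were refused. Each row probably needs every field.

Request:
step_arm([
  {"fingers": -1, "dx": 0.042, "dy": -0.029, "dz": 0, "roll": -10},
  {"fingers": -1, "dx": 0.084, "dy": -0.057, "dz": 0, "roll": -20},
  {"fingers": -1, "dx": 0.125, "dy": -0.086, "dz": 0, "roll": -30},
  {"fingers": -1, "dx": 0.167, "dy": -0.114, "dz": 0, "roll": -40},
  {"fingers": -1, "dx": 0.209, "dy": -0.143, "dz": 0, "roll": -50},
  {"fingers": -1, "dx": 0.25, "dy": -0.171, "dz": 0, "roll": -60},
  {"fingers": -1, "dx": 0.292, "dy": -0.2, "dz": 0, "roll": -70},
  {"fingers": -1, "dx": 0.334, "dy": -0.228, "dz": 0, "roll": -80},
], squeeze=50)

```text
time: 1.15
tool_pos: [0.4488, -0.3309, 0.2311]
tcp_rot: [-2.082, -2.353, -0.0]
wrist_force: [-0.3, 0.3, 0.1]
width: 0.997
grip_force: 0.0
```

Request:
step_arm([
  {"fingers": -1, "dx": 0, "dy": 0, "dz": 0.02, "roll": -10},
  {"fingers": -1, "dx": 0, "dy": 0, "dz": 0.04, "roll": -20},
  {"fingers": -1, "dx": 0, "dy": 0, "dz": 0.06, "roll": -30},
  {"fingers": -1, "dx": 0, "dy": 0, "dz": 0.08, "roll": -30.7},
  {"fingers": -1, "dx": 0, "dy": 0, "dz": 0.08, "roll": -30.7},
])

```text
time: 1.78
tool_pos: [0.4466, -0.3312, 0.149]
tcp_rot: [-1.391, -2.812, -0.002]
wrist_force: [0.6, -1.4, 0.0]
width: 0.998
grip_force: 0.0
```

```bash
python3 -c "
from h import *
im,d=read_camera('wrist');cv2.imwrite('pics/w2.png',im)
goto([.449,-.332,.068])"
```

```text
t 1.825 pos [ 0.4475 -0.3319  0.1504] yhead 37.34 z [-0.002  0.001 -1.   ] q6 -76.5 F [ 0.84 -0.42  0.99] M [ 0.047 -0.039  0.032] w 1.002 g 0.0
tool shift [-0.0012  0.0012  0.0824]
```

View pics/w2.png

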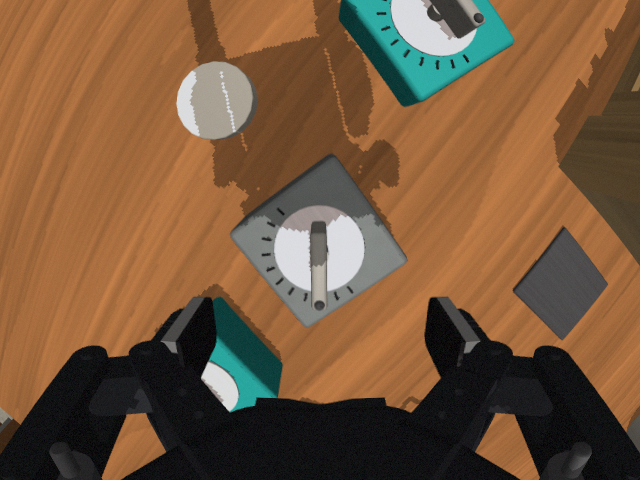

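The wrist picture shows the grey timer centred at (318,248), with the wing upright midway between the pads. I'll descend and grip.

Request:
step_arm([
  {"fingers": -1, "dx": 0, "dy": 0, "dz": 0.04, "roll": 0},
  {"fingers": -1, "dx": 0, "dy": 0, "dz": 0.082, "roll": 0},
  {"fingers": 1, "dx": 0, "dy": 0, "dz": 0.082, "roll": 0},
  {"fingers": 1, "dx": 0, "dy": 0, "dz": 0.082, "roll": 0},
  {"fingers": 1, "dx": 0, "dy": 0, "dz": 0.082, "roll": 0},
  {"fingers": 1, "dx": 0, "dy": 0, "dz": 0.082, "roll": 0},
  {"fingers": 1, "dx": 0, "dy": 0, "dz": 0.082, "roll": 0},
  {"fingers": 1, "dx": 0, "dy": 0, "dz": 0.082, "roll": 0},
], squeeze=50)

```text
time: 2.82
tool_pos: [0.448, -0.3343, 0.0713]
tcp_rot: [1.391, 2.815, -0.005]
wrist_force: [-4.7, -3.7, 5.6]
width: 0.098
grip_force: 52.9
```

```bash
python3 -c "
from h import *
st()"
```

```text
t 2.825 pos [ 0.448  -0.3343  0.0713] yhead 37.41 z [ 0.    -0.003 -1.   ] q6 -76.5 F [-4.72 -3.71  5.6 ] M [-0.462  0.684  0.055] w 0.098 g 52.9
```

Request:
step_arm([
  {"fingers": 1, "dx": 0, "dy": 0, "dz": 0, "roll": 9},
  {"fingers": 1, "dx": 0, "dy": 0, "dz": 0, "roll": 18},
  {"fingers": 1, "dx": 0, "dy": 0, "dz": 0, "roll": 27},
  {"fingers": 1, "dx": 0, "dy": 0, "dz": 0, "roll": 36},
  {"fingers": 1, "dx": 0, "dy": 0, "dz": 0, "roll": 45},
  {"fingers": 1, "dx": 0, "dy": 0, "dz": 0, "roll": 54},
  {"fingers": 1, "dx": 0, "dy": 0, "dz": 0, "roll": 63},
  {"fingers": 1, "dx": 0, "dy": 0, "dz": 0, "roll": 70},
])

```text
time: 3.82
tool_pos: [0.4486, -0.3344, 0.0713]
tcp_rot: [2.755, 1.501, -0.001]
wrist_force: [-3.0, -2.9, 5.1]
width: 0.098
grip_force: 52.6
```

```bash
python3 -c "
from h import *
st()"
```

```text
t 3.825 pos [ 0.4486 -0.3344  0.0713] yhead -32.84 z [ 0.001 -0.004 -1.   ] q6 -6.3 F [-2.97 -2.95  5.13] M [-0.487  0.588  0.101] w 0.098 g 52.6
```

First part turn done. I'll release, check, and take a fresh grasp.

Request:
step_arm([
  {"fingers": 0, "dx": 0, "dy": 0, "dz": 0, "roll": 0},
  {"fingers": 0, "dx": 0, "dy": 0, "dz": 0, "roll": 0},
  {"fingers": 0, "dx": 0, "dy": 0, "dz": 0, "roll": 0},
  {"fingers": 1, "dx": 0, "dy": 0, "dz": -0.003, "roll": 0},
  {"fingers": 1, "dx": 0, "dy": 0, "dz": -0.003, "roll": 0},
  {"fingers": 1, "dx": 0, "dy": 0, "dz": -0.003, "roll": 0},
  {"fingers": 1, "dx": 0, "dy": 0, "dz": -0.003, "roll": 0},
])

```text
time: 4.7
tool_pos: [0.4491, -0.333, 0.0728]
tcp_rot: [2.754, 1.507, 0.002]
wrist_force: [4.9, -1.2, -0.0]
width: 0.093
grip_force: 53.7
```

```bash
python3 -c "
from h import *
st()"
```

```text
t 4.7 pos [ 0.4491 -0.333   0.0728] yhead -32.64 z [ 0.002 -0.001 -1.   ] q6 -6.5 F [ 4.87 -1.2  -0.03] M [-0.228 -0.512  0.023] w 0.093 g 53.7
```

Request:
step_arm([
  {"fingers": 1, "dx": 0, "dy": 0, "dz": 0, "roll": 8},
  {"fingers": 1, "dx": 0, "dy": 0, "dz": 0, "roll": 16},
  {"fingers": 1, "dx": 0, "dy": 0, "dz": 0, "roll": 24},
  {"fingers": 1, "dx": 0, "dy": 0, "dz": 0, "roll": 32},
  {"fingers": 1, "dx": 0, "dy": 0, "dz": 0, "roll": 40},
  {"fingers": 1, "dx": 0, "dy": 0, "dz": 0, "roll": 48},
])

```text
time: 5.45
tool_pos: [0.45, -0.3343, 0.0728]
tcp_rot: [3.128, 0.25, 0.006]
wrist_force: [7.3, -7.5, -4.8]
width: 0.099
grip_force: 53.0
```

```bash
python3 -c "
from h import *
st()"
```

```text
t 5.45 pos [ 0.45   -0.3343  0.0728] yhead -80.87 z [ 0.004 -0.004 -1.   ] q6 41.8 F [ 7.29 -7.46 -4.78] M [-0.744 -0.926  0.107] w 0.099 g 53.0
```

Request:
step_arm([
  {"fingers": 0, "dx": 0, "dy": 0, "dz": 0, "roll": 0},
  {"fingers": 0, "dx": 0, "dy": 0, "dz": 0, "roll": 0},
  {"fingers": 0, "dx": 0, "dy": 0, "dz": 0.002, "roll": 0},
  {"fingers": 1, "dx": 0, "dy": 0, "dz": 0.002, "roll": 0},
  {"fingers": 1, "dx": 0, "dy": 0, "dz": 0.002, "roll": 0},
  {"fingers": 1, "dx": 0, "dy": 0, "dz": 0.002, "roll": 0},
  {"fingers": 1, "dx": 0, "dy": 0, "dz": 0.002, "roll": 5},
  {"fingers": 1, "dx": 0, "dy": 0, "dz": 0.002, "roll": 10},
])

```text
time: 6.45
tool_pos: [0.4485, -0.3347, 0.0706]
tcp_rot: [3.138, -0.021, 0.002]
wrist_force: [-0.1, -7.1, -2.8]
width: 0.094
grip_force: 62.5
```

```bash
python3 -c "
from h import *
st()"
```

```text
t 6.45 pos [ 0.4485 -0.3347  0.0706] yhead -90.75 z [ 0.001 -0.004 -1.   ] q6 51.7 F [-0.07 -7.1  -2.76] M [-0.887 -0.031  0.158] w 0.094 g 62.5
```

Request:
step_arm([
  {"fingers": 1, "dx": 0, "dy": 0, "dz": 0, "roll": 4},
  {"fingers": 1, "dx": 0, "dy": 0, "dz": 0, "roll": 8},
  {"fingers": 1, "dx": 0, "dy": 0, "dz": 0, "roll": 12},
])

```text
time: 6.82
tool_pos: [0.4485, -0.3347, 0.0707]
tcp_rot: [3.118, -0.342, 0.002]
wrist_force: [1.1, -5.6, -2.3]
width: 0.092
grip_force: 92.4
```

```bash
python3 -c "
from h import *
st()"
```

```text
t 6.825 pos [ 0.4485 -0.3347  0.0707] yhead -102.52 z [ 0.001 -0.005 -1.   ] q6 63.5 F [ 1.08 -5.61 -2.3 ] M [-0.757 -0.141  1.768] w 0.092 g 92.4
```

The moment is up to 1.8 N m and the grip force has jumped, so the stop is reached. I'll release, rise and look.

Request:
step_arm([
  {"fingers": -1, "dx": 0, "dy": 0, "dz": 0, "roll": 0},
  {"fingers": -1, "dx": 0, "dy": 0, "dz": 0, "roll": 0},
  {"fingers": -1, "dx": 0, "dy": 0, "dz": 0, "roll": 0},
  {"fingers": -1, "dx": 0, "dy": 0, "dz": 0, "roll": 0},
  {"fingers": -1, "dx": 0, "dy": 0, "dz": -0.05, "roll": 0},
  {"fingers": -1, "dx": 0, "dy": 0, "dz": -0.1, "roll": 0},
  {"fingers": -1, "dx": 0, "dy": 0, "dz": -0.16, "roll": 0},
  {"fingers": -1, "dx": 0, "dy": 0, "dz": -0.16, "roll": 0},
])

```text
time: 7.82
tool_pos: [0.4514, -0.335, 0.2374]
tcp_rot: [3.116, -0.345, 0.017]
wrist_force: [0.6, -0.9, 0.2]
width: 1.002
grip_force: 0.0
```

```bash
python3 - <<'E'
from h import *
st()
im,d,P=cloud("top");cv2.imwrite("t2.png",im)
wi,_=read_camera("wrist")
R=lambda a,w,h:cv2.resize(a,(w,h),interpolation=cv2.INTER_CUBIC)
cv2.imwrite("pics/k2.png",np.hstack([R(im[240:300,415:495],400,300),R(wi,400,300)]))
t=np.load("top.npz")["P"]
for Q in (t,P):
    p=Q[245:290,425:472];m=(p[...,2]>.075)&(p[...,2]<.115);q=p[m];print(len(q))
    if len(q)>5:print(cv2.minAreaRect(q[:,:2].astype(np.float32)*1000))
# bar line & gate yaw
p=t[195:230,270:380];m=(p[...,2]>.125)&(p[...,2]<.17)&(p[...,0]>.57)&(p[...,0]<.615);q=p[m]
print(cv2.fitLine(q[:,:2].astype(np.float32),cv2.DIST_HUBER,0,.01,.01).ravel())
# table-level pen outline (posts at z .13)
p=t[100:240,225:395];m=(p[...,2]>.12)&(p[...,2]<.135);print(cv2.minAreaRect(p[m][:,:2].astype(np.float32)*1000))
E
```

```text
t 7.825 pos [ 0.4514 -0.335   0.2374] yhead -102.63 z [ 0.01  -0.008 -1.   ] q6 63.5 F [ 0.56 -0.86  0.18] M [-0.042 -0.056  0.004] w 1.002 g 0.0
77
((448.9511413574219, -332.1292419433594), (9.684048652648926, 45.341697692871094), 37.44191360473633)
50
((446.0035400390625, -331.7596130371094), (9.903382301330566, 37.79072189331055), 85.67527770996094)
[ 0.04406308 -0.99902874  0.589315   -0.00869682]
((711.6763916015625, 36.991912841796875), (289.4884338378906, 368.91741943359375), 3.245542287826538)
```

View pics/k2.png

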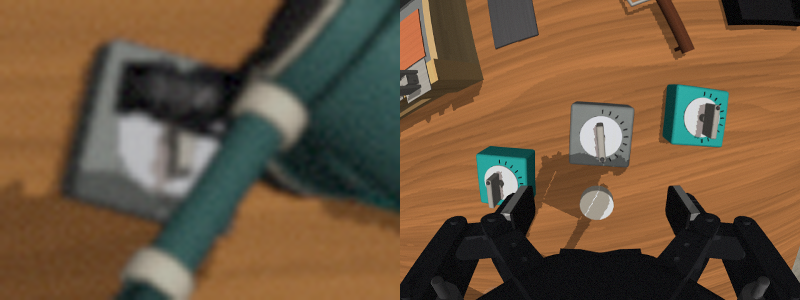

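The wing sits about 8° behind the final pad angle, at the last dial tick, so the key is on its stop. Now to the knob.

Request:
step_arm([
  {"fingers": -1, "dx": 0.009, "dy": -0.041, "dz": -0.02, "roll": -10},
  {"fingers": -1, "dx": 0.018, "dy": -0.082, "dz": -0.02, "roll": -20},
  {"fingers": -1, "dx": 0.027, "dy": -0.122, "dz": -0.02, "roll": -30},
  {"fingers": -1, "dx": 0.036, "dy": -0.163, "dz": -0.02, "roll": -40},
  {"fingers": -1, "dx": 0.045, "dy": -0.204, "dz": -0.02, "roll": -50},
  {"fingers": -1, "dx": 0.053, "dy": -0.245, "dz": -0.02, "roll": -60},
  {"fingers": -1, "dx": 0.062, "dy": -0.286, "dz": -0.02, "roll": -70},
  {"fingers": -1, "dx": 0.071, "dy": -0.326, "dz": -0.02, "roll": -80},
])

```text
time: 8.93
tool_pos: [0.5877, -0.0284, 0.2473]
tcp_rot: [-2.607, -1.748, 0.006]
wrist_force: [0.9, -0.2, 0.1]
width: 1.0
grip_force: 0.0
```

Request:
step_arm([
  {"fingers": -1, "dx": 0, "dy": 0, "dz": 0, "roll": -10},
  {"fingers": -1, "dx": 0, "dy": 0, "dz": 0, "roll": -20},
  {"fingers": -1, "dx": 0, "dy": 0, "dz": 0, "roll": -25.3},
  {"fingers": -1, "dx": 0, "dy": 0, "dz": 0, "roll": -25.3},
])

```text
time: 9.43
tool_pos: [0.5874, -0.0296, 0.2476]
tcp_rot: [-2.168, -2.269, 0.004]
wrist_force: [-0.6, -0.3, 0.1]
width: 1.001
grip_force: 0.0
```

```bash
python3 - <<'E'
from h import *
goto([.592,-.032,.178])
im,d=read_camera("wrist");cv2.imwrite("pics/w3.png",im)
E
```

```text
t 9.425 pos [ 0.5874 -0.0296  0.2476] yhead 2.61 z [-0.004  0.    -1.   ] q6 -7.9 F [-0.57 -0.32  0.06] M [ 0.002 -0.004 -0.041] w 1.001 g 0.0
tool shift [-0.0026  0.0048  0.0696]
```

View pics/w3.png

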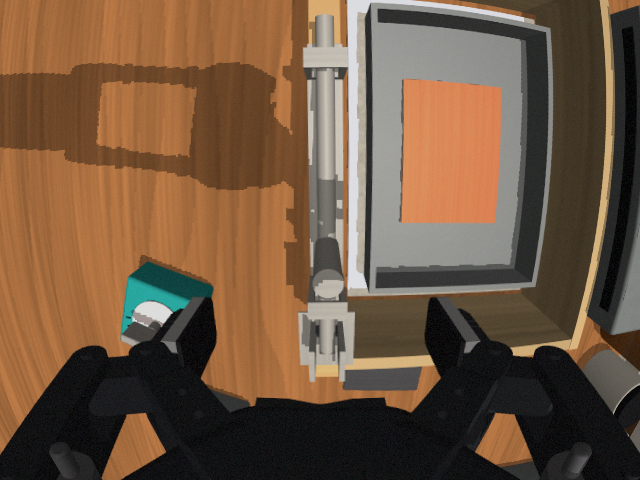

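The knob is at (328,287), just right of the pad middle, which matches the computed 5 mm shift. The bar runs straight up the picture, so the yaw is right. Descend and grip.

Request:
step_arm([
  {"fingers": -1, "dx": -0.003, "dy": 0.005, "dz": 0.03, "roll": 0},
  {"fingers": -1, "dx": -0.003, "dy": 0.005, "dz": 0.066, "roll": 0},
  {"fingers": -1, "dx": -0.003, "dy": 0.005, "dz": 0.066, "roll": 0},
  {"fingers": 1, "dx": -0.003, "dy": 0.005, "dz": 0.066, "roll": 0},
  {"fingers": 1, "dx": -0.003, "dy": 0.005, "dz": 0.066, "roll": 0},
  {"fingers": 1, "dx": -0.003, "dy": 0.005, "dz": 0.066, "roll": 0},
  {"fingers": 1, "dx": -0.003, "dy": 0.005, "dz": 0.066, "roll": 0},
  {"fingers": 1, "dx": -0.003, "dy": 0.005, "dz": 0.066, "roll": 0},
], squeeze=60)

```text
time: 10.48
tool_pos: [0.5925, -0.0328, 0.1857]
tcp_rot: [-2.168, -2.271, 0.003]
wrist_force: [-7.1, -0.7, 8.2]
width: 0.167
grip_force: 58.4
```

```bash
python3 - <<'E'
from h import *
st()
E
```

```text
t 10.475 pos [ 0.5925 -0.0328  0.1857] yhead 2.66 z [-0.003 -0.    -1.   ] q6 -8.2 F [-7.08 -0.68  8.17] M [-0.019  1.088 -0.057] w 0.167 g 58.4
```

Request:
step_arm([
  {"fingers": 1, "dx": 0, "dy": 0, "dz": -0.004, "roll": 0},
  {"fingers": 1, "dx": 0, "dy": 0, "dz": -0.009, "roll": 0},
  {"fingers": 1, "dx": 0, "dy": 0, "dz": -0.014, "roll": 0},
  {"fingers": 1, "dx": 0, "dy": 0, "dz": -0.018, "roll": 0},
  {"fingers": 1, "dx": 0, "dy": 0, "dz": -0.018, "roll": 0},
])

```text
time: 11.1
tool_pos: [0.5922, -0.0328, 0.2015]
tcp_rot: [-2.167, -2.27, 0.005]
wrist_force: [-4.9, -1.5, -3.5]
width: 0.166
grip_force: 58.4
```

```bash
python3 - <<'E'
from h import *
st()
E
```

```text
t 11.1 pos [ 0.5922 -0.0328  0.2015] yhead 2.66 z [-0.004 -0.    -1.   ] q6 -8.2 F [-4.92 -1.45 -3.45] M [-0.234  0.782 -0.068] w 0.166 g 58.4
```

The bolt is lifted about 15 mm with -3.5 N, which is its weight. Draw it.

Request:
step_arm([
  {"fingers": 1, "dx": 0.008, "dy": 0, "dz": 0, "roll": 0},
  {"fingers": 1, "dx": 0.016, "dy": 0, "dz": 0, "roll": 0},
  {"fingers": 1, "dx": 0.024, "dy": 0, "dz": 0, "roll": 0},
  {"fingers": 1, "dx": 0.032, "dy": 0, "dz": 0, "roll": 0},
  {"fingers": 1, "dx": 0.038, "dy": 0, "dz": 0, "roll": 0},
  {"fingers": 1, "dx": 0.043, "dy": 0, "dz": 0, "roll": 0},
  {"fingers": 1, "dx": 0.047, "dy": 0, "dz": 0, "roll": 0},
  {"fingers": 1, "dx": 0.047, "dy": 0, "dz": 0, "roll": 0},
])

```text
time: 12.1
tool_pos: [0.5895, 0.0111, 0.2009]
tcp_rot: [2.168, 2.273, -0.013]
wrist_force: [-6.9, -10.6, -3.6]
width: 0.168
grip_force: 58.7
```

```bash
python3 - <<'E'
from h import *
st()
E
```

```text
t 12.1 pos [0.5895 0.0111 0.2009] yhead 2.69 z [-0.005 -0.006 -1.   ] q6 -3.7 F [ -6.91 -10.58  -3.6 ] M [-1.562  0.905  0.022] w 0.168 g 58.7
```

Drawn 44 mm, with 10 N against the stop. Now open the gate along the arc, first to about 0.15 rad.

Request:
step_arm([
  {"fingers": 1, "dx": 0.0, "dy": -0.004, "dz": 0, "roll": 1.5},
  {"fingers": 1, "dx": 0.0, "dy": -0.0085, "dz": 0, "roll": 3},
  {"fingers": 1, "dx": 0.001, "dy": -0.017, "dz": 0, "roll": 5.7},
  {"fingers": 1, "dx": 0.002, "dy": -0.0255, "dz": 0, "roll": 8.6},
  {"fingers": 1, "dx": 0.002, "dy": -0.0255, "dz": 0, "roll": 8.6},
])

```text
time: 12.72
tool_pos: [0.5663, 0.0112, 0.2023]
tcp_rot: [2.329, 2.1, -0.006]
wrist_force: [1.0, -13.2, -4.2]
width: 0.166
grip_force: 58.8
```

```bash
python3 - <<'E'
from h import *
st()
E
```

```text
t 12.725 pos [0.5663 0.0112 0.2023] yhead -5.93 z [ 0.001 -0.007 -1.   ] q6 5.0 F [  0.96 -13.19  -4.17] M [-1.869  0.12   0.146] w 0.166 g 58.8
```

Request:
step_arm([
  {"fingers": 1, "dx": 0.0, "dy": -0.0085, "dz": 0, "roll": 3},
  {"fingers": 1, "dx": 0.001, "dy": -0.017, "dz": 0, "roll": 5.7},
  {"fingers": 1, "dx": 0.002, "dy": -0.0255, "dz": 0, "roll": 8.6},
  {"fingers": 1, "dx": 0.003, "dy": -0.034, "dz": 0, "roll": 11.5},
  {"fingers": 1, "dx": 0.003, "dy": -0.034, "dz": 0, "roll": 11.5},
  {"fingers": 1, "dx": 0.003, "dy": -0.034, "dz": 0, "roll": 11.5},
])

```text
time: 13.48
tool_pos: [0.5323, 0.0174, 0.202]
tcp_rot: [2.527, 1.856, -0.008]
wrist_force: [-1.5, -14.1, -4.3]
width: 0.165
grip_force: 59.0
```

```bash
python3 - <<'E'
from h import *
st()
im,d,P=cloud("top");sm,sd,Q=cloud("side")
R=lambda a,w,h:cv2.resize(a,(w,h),interpolation=cv2.INTER_CUBIC)
cv2.imwrite("pics/g.png",np.hstack([R(im[180:300,220:380],400,300),R(sm[190:310,220:380],400,300)]))
# gate top edge from both views
for n,A in(("top",P),("side",Q)):
    m=(A[...,2]>.115)&(A[...,2]<.15)&(A[...,0]>.45)&(A[...,0]<.57)&(A[...,1]>-.12)&(A[...,1]<.2)
    q=A[m];print(n,len(q))
    if len(q)>20:
        print(cv2.fitLine(q[:,:2].astype(np.float32),cv2.DIST_HUBER,0,.01,.01).ravel(),q[np.argmin(q[:,1])].round(3),q[:,0].min())
E
```

```text
t 13.475 pos [0.5323 0.0174 0.202 ] yhead -17.4 z [-0.001 -0.008 -1.   ] q6 17.1 F [ -1.45 -14.11  -4.33] M [-2.106  0.435  0.1  ] w 0.165 g 59.0
top 132
[0.25504845 0.9669283  0.55346876 0.11663812] [ 0.517 -0.079  0.125] 0.49810394110278533
side 1000
[0.26503184 0.96423966 0.5346198  0.0546321 ] [ 0.495 -0.077  0.117] 0.49334570434951575
```

View pics/g.png

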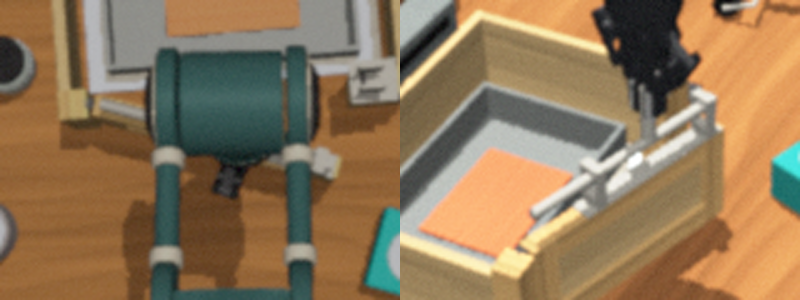

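The side crop shows the gate ajar by 0.31–0.34 rad, with the bolt drawn well past its hinge-side guide. A 2 mm nudge and a settle, then hand in.

Request:
step_arm([
  {"fingers": 1, "dx": 0, "dy": -0.002, "dz": 0, "roll": 0.7},
  {"fingers": 1, "dx": 0, "dy": -0.002, "dz": 0, "roll": 0.7},
  {"fingers": 1, "dx": 0, "dy": -0.002, "dz": 0, "roll": 0.7},
  {"fingers": 1, "dx": 0, "dy": -0.002, "dz": 0, "roll": 0.7},
])

```text
time: 14.08
tool_pos: [0.5304, 0.0179, 0.2019]
tcp_rot: [2.539, 1.841, -0.009]
wrist_force: [-1.8, -13.8, -3.9]
width: 0.169
grip_force: 58.9
```

```bash
python3 - <<'E'
from h import *
st()
print(finish_job())
E
```

```text
t 14.075 pos [0.5304 0.0179 0.2019] yhead -18.1 z [-0.001 -0.008 -1.   ] q6 17.8 F [ -1.85 -13.78  -3.88] M [-2.067  0.378  0.134] w 0.169 g 58.9
the job is handed in; nothing more can be done
None
```

The job is handed in after 14 s of the 72 s allowed: the key is wound to its stop in three part turns, the bolt was lifted and fully drawn, and the gate is held about 9 cm ajar with the bolt still drawn (the hand-in returned no verdict).

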